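# Tip the finds scoop into the finds tub

### The arm

A 6-joint arm with a two-finger parallel gripper is mounted at the origin on a cart in front of the work surface, level with it; the furniture and walls round the work are solid. World frame = base frame: x ahead of the robot, y to its left, z up, the work surface at z = 0. Lengths are in m, angles in rad, forces in N, time in s.
With the tool pointing down it reaches from about 0.35 to 0.775 m from the base axis. Payload 7.3 kg.
Tool frame: the origin (TCP) lies midway between the tips of the shut fingers; the grasp point (between the pads) lies 19 mm behind it (tcp_to_grasp is the distance from the TCP to the grasp point, in m); z points along the fingers, y is the line along which they close (so a half turn about z gives the same grasp; the last joint's range is limited). The gripper opens to 92 mm and grips with 3 to 60 N. Pads are 19 mm wide; open, the fingers measure 130 mm over their backs; the gripper's body (75 mm by 190 mm) begins 47 mm behind the grasp point.
Start: joints at [1.152, 0.342, 1.524, -0, 1.275, -0.146], TCP at [0.141, 0.506, 0.227] pointing down, gripper open.
Joint ranges: [-2.53, 2.53], [-0.77, 2.02], [0.04, 2.7], [-1, 4.14], [0.28, 2.66], [-3.11, 3.11]. Speed limits (rad/s): [2.57, 2.57, 3.14, 3.14, 3.14, 3.14].

### API

Orientations are given as [roll, pitch, yaw] about the fixed x, y, z axes, in that order (R = Rz(yaw) Ry(pitch) Rx(roll)).
In Python, from cell import observe, read_camera, calibration, hand_in, tcp_to_grasp gives the robot as it stands.
- The arm moves only by the tool send_rows, never from a script. Its argument "targets" is a list of rows, each a list of 5 numbers: the opening, from 0 (shut) to 1 (fully open), then the shift along the world's x, y, z in m, then the turn about the world's z in rad. A call has 1 to 5 rows; each row shifts and turns the commanded pose from where the row before left it; what a row does not reach is not made up. A row lasts 1/10 s, in which the tool goes at most 50 mm and 8.59 degrees, less where a joint would pass 70% of its speed; a pose out of reach is approached as far as the arm can. A call is refused whole if a number of a shift passes 0.05 or a number of a turn 0.15, either way. A call with a gripper value outside its range is refused whole. The fingers move at their own pace and stop on an object; "grip_force" is the grip in N (left out, the last holds). Time passes only in rows, so rows that do not move let the fingers close. It gives the time, the measured TCP pose, the force, the opening and the grip force at its end, in the units of the state.
- observe(): the state, without advancing time (a new reading comes with each control period).
- read_camera(name): name is "scene" or "top" or "wrist"; returns (picture, depth): 480x640x3 uint8, red, green, blue; 480x640 float32, m along the optical axis (not along the pixel's ray), 0 where there is no reading.
- calibration(name): a dict with "intrinsics" (3x3 intrinsics, pixels), "k1" (the pictures are not rectified: a ray, as slopes to the right and down, at radius r is drawn at 1 + k1 r^2 times it, then the intrinsics apply), "world_to_cam" (4x4, takes a point from world to camera coordinates); the wrist camera has in their place "hand_eye" (4x4, takes a point from camera to tool coordinates, whose origin is the TCP and whose axes are the flange's). Camera axes: x right, y up, looking along -z (the intrinsics and any distortion apply to the point x, -y, -z); pixel columns grow to the right and rows downward; lengths in m; the calibration is good to about 2 mm. A picture is of the moment at which its call begins: read the wrist's pose just before it. calibration takes no time and is no camera call.
- hand_in(): hands the job in; it is judged then, once.
The state is a dict: "time": time; "qpos": joint angles; "qvel": joint speeds; "joint_efforts": joint torques, N m; "tool_pos": TCP position; "tool_rot": TCP orientation; "contact_force": force on the tool from outside, world axes, zero at the start; "torque": the same for the moment, N m; "opening": finger opening in m; "grip_force": force on a finger pad.
Only numpy, scipy, OpenCV 4.12 (cv2) and the standard library are available. Lean on these libraries where they do the work, as an engineer would, in place of code of your own. Each camera call takes 0.05 s, during which the arm holds its last target. There are 200 camera calls.

### The job

Pick up the blue scoop by its black grip and tip the three brown iron concretions out of it into the grey tub, with the scoop's mouth low over the tub (no more than a hand's breadth above the rim); do not touch the concretions with the gripper. Then put the empty scoop down upright on the free worktop. Leave the tub standing where it is, and do not disturb the red-capped vial, the marker or the tape roll.

Things in the scene. Friction and masses are not known exactly. Their poses are not given: they have to be found in the camera images.
- scoop: Blue hand scoop. Pan 120 mm long (x) by 116 mm wide (y), flat floor 3 mm thick, rear wall (-x) and side walls 3 mm thick and 32 mm high, open without any lip at the front (+x). Origin: centre of the pan's underside; z up when it stands upright. A straight grip post rises behind the rear wall, leaning 30 degrees backward (toward -x) from the pan's z. Empty weight 180 g; about 450 g loaded.
- scoop_grip (a point): Point to grip, inside the scoop's black grip post, at (-92, 0, 67) mm in the scoop's frame; axes parallel to the scoop's. The post is 18 mm wide along the scoop's y (close the fingers on this) and 24 mm deep; it is straight along direction (-0.5, 0, 0.866) of the scoop's frame, free from 35 mm below this point to its end 34 mm above it along that direction.
- scoop_mouth (a point): Middle of the scoop's open front edge, top of the floor, at (60, 0, 3) mm in the scoop's frame; axes parallel to the scoop's.
- tub: Grey square open tub, 75 mm high, 177 mm square outside at the rim; clear opening 157 mm square, narrowing to about 144 mm at the floor, which is 4 mm thick. Origin: centre of its underside; x and y along its sides, z up. Loose, weighs 0.9 kg.
- lump_a: Brown angular lump of iron concretion, 38 x 41 x 23 mm, about 90 g, one of three alike lying in the scoop at the start. Origin: centre of its underside.
- lump_b: Brown angular lump of iron concretion, 38 x 41 x 23 mm, about 90 g, one of three alike lying in the scoop at the start. Origin: centre of its underside.
- lump_c: Brown angular lump of iron concretion, 38 x 41 x 23 mm, about 90 g, one of three alike lying in the scoop at the start. Origin: centre of its underside.
- lump_a_center (a point): Centre of lump_a, 11.5 mm above its origin.
- lump_b_center (a point): Centre of lump_b, 11.5 mm above its origin.
- lump_c_center (a point): Centre of lump_c, 11.5 mm above its origin.
- vial: Glass sample vial with red cap, standing, 29 mm diameter, 72 mm high. Origin: centre of its underside. Bystander.
- marker: Marker pen with red cap, lying, 135 mm long, 17 mm thick. Origin: centre of its underside; long axis along y. Bystander.
- tape: Roll of beige tape lying flat, 96 mm diameter, 25 mm high. Origin: centre of its underside. Bystander.
Not all that is in view belongs to the job. Leave any pink look-alike of the lump_c alone.

How it is judged:
On the way:
1. the scoop is tipped nose-down by more than 25 degrees with its mouth over the tub (angle between scoop's own z axis and vertical above 0.44 rad and x of scoop_mouth in the frame of tub between -0.1 and 0.1 m and y of scoop_mouth in the frame of tub between -0.1 and 0.1 m), for 0.1 s.
At the end, for the whole second after the job is handed in: All three concretions lie at rest inside the tub, below its rim; the tub stands upright within 40 mm of where it began; the scoop stands upright (within 6 degrees) and at rest on the worktop, let go (x of lump_a_center in the frame of tub between -0.075 and 0.075 m and y of lump_a_center in the frame of tub between -0.075 and 0.075 m and z of lump_a_center in the frame of tub between -0.005 and 0.07 m and linear speed of each of lump_a, lump_b, lump_c, scoop below 0.03 m/s and x of lump_b_center in the frame of tub between -0.075 and 0.075 m and y of lump_b_center in the frame of tub between -0.075 and 0.075 m and z of lump_b_center in the frame of tub between -0.005 and 0.07 m and x of lump_c_center in the frame of tub between -0.075 and 0.075 m and y of lump_c_center in the frame of tub between -0.075 and 0.075 m and z of lump_c_center in the frame of tub between -0.005 and 0.07 m and angle between each of scoop, tub's own z axis and vertical below 0.1 rad and height (world z) of scoop between -0.01 and 0.012 m and distance of tub from where it was at the start of the episode below 0.04 m); the robot touches nothing.
It fails at once if a concretion is touched by the fingers (contact force between the fingers and lump_a above 0.5 N or contact force between the fingers and lump_b above 0.5 N or contact force between the fingers and lump_c above 0.5 N).
It fails at once if a concretion leaves the scoop's mouth more than 120 mm above the tub's rim ((x of lump_a_center in the frame of scoop above 0.085 m and height (world z) of lump_a_center above 0.195 m) or (x of lump_b_center in the frame of scoop above 0.085 m and height (world z) of lump_b_center above 0.195 m) or (x of lump_c_center in the frame of scoop above 0.085 m and height (world z) of lump_c_center above 0.195 m)).
It fails at once if the vial is pushed more than 30 mm or knocked over (distance of vial from where it was at the start of the episode above 0.03 m or angle between vial's own z axis and vertical above 0.5 rad).
It fails at once if the tape is pushed more than 30 mm or knocked over (distance of tape from where it was at the start of the episode above 0.03 m or angle between tape's own z axis and vertical above 0.5 rad).
It fails at once if the marker is pushed more than 30 mm (distance of marker from where it was at the start of the episode above 0.03 m).
It also fails if it takes over 61 s, if anything falls off the work surface, if the arm or the gripper's body presses on something with over 40 N, if the wrist force passes 120 N, or if a joint passes its speed limit or range.

## Working session

There is one attempt and no reset: what is moved stays moved. The work goes in short steps, Python scripts to look and compute and a tool call to move; the robot and the scene stay as the last step left them, time stands still between calls to the robot, and variables do not carry over. Pictures are saved under pics/ and viewed, at most 12 in all, crops included, and the job is handed in when it is done.

Besides the shell and the picture viewer there is one more tool, called after "Call:" by a JSON object that holds its "name" and its "arguments", one argument or row to a line. send_rows: Moves the arm, as the interface text tells. Its arguments: {"type":"object","properties":{"targets":{"type":"array","items":{"type":"array","items":{"type":"number"}}},"grip_force":{"type":"number"}},"required":["targets"]}

```bash
mkdir -p pics; cat > h.py <<'E'
import numpy as np, cv2, json
from cell import *
def shot(n):
    p,d=read_camera(n); np.savez(f'/tmp/{n}.npz',p=p,d=d); return p,d
def rays(cal,uv):
    K=np.array(cal['intrinsics'],float);k=cal['k1'];uv=np.atleast_2d(np.array(uv,float))
    a=(uv[:,0]-K[0,2])/K[0,0];b=(uv[:,1]-K[1,2])/K[1,1]
    rd=np.hypot(a,b);r=rd.copy()
    for _ in range(30): r=rd/(1+k*r*r)
    s=1/(1+k*r*r); a=a*s;b=b*s
    return np.c_[a,-b,-np.ones_like(a)]
def c2w(name):
    return np.linalg.inv(np.array(calibration(name)['world_to_cam']))
def plane(name,uv,z):
    cal=calibration(name);T=c2w(name);d=rays(cal,uv)@T[:3,:3].T;o=T[:3,3]
    return o+d*((z-o[2])/d[:,2])[:,None]
def cloud(name,d,uv):
    cal=calibration(name);T=c2w(name);uv=np.atleast_2d(uv);dd=d[uv[:,1].astype(int),uv[:,0].astype(int)]
    return (rays(cal,uv)*dd[:,None])@T[:3,:3].T+T[:3,3]
E
python3 - <<'E'
from h import *
for n in('scene','top'):
    p,d=shot(n);cv2.imwrite(f'pics/{n}0.png',p[:,:,::-1])
    print(n,c2w(n)[:3,3].round(3))
o=observe();print({k:np.round(v,3).tolist() for k,v in o.items()},tcp_to_grasp)
E
```

```text
scene [ 0.122 -0.759  0.726]
top [ 0.486 -0.298  0.955]
{'time': 0.1, 'qpos': [1.152, 0.343, 1.525, 0.0, 1.275, -0.146], 'qvel': [0.0, -0.001, -0.001, 0.0, 0.002, -0.0], 'joint_efforts': [0.001, -43.201, -24.469, 0.072, 0.053, -0.0], 'tool_pos': [0.141, 0.505, 0.226], 'tool_rot': [-3.14, -0.0, 2.869], 'contact_force': [0.853, -0.134, -0.21], 'torque': [-0.021, 0.006, -0.08], 'grip_force': 0.0, 'opening': 0.092} 0.0188
```

View pics/scene0.png

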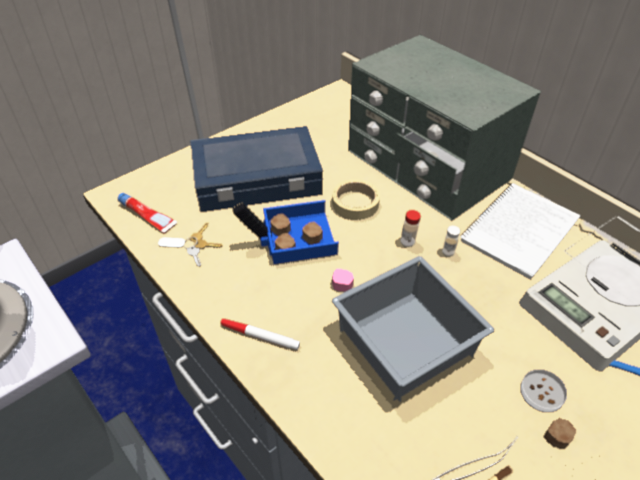

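View pics/top0.png

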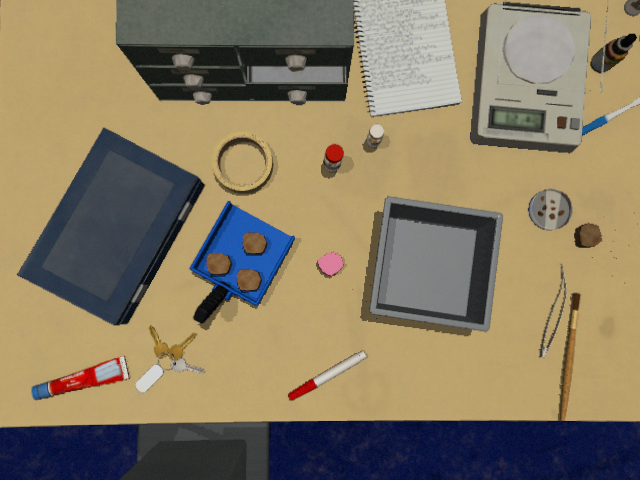

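```bash
cat > m.py <<'E'
from h import *
f=np.load('/tmp/top.npz');p,d=f['p'],f['d'];hsv=cv2.cvtColor(p,cv2.COLOR_RGB2HSV)
def pts(m): v,u=np.nonzero(m&(d>0));return cloud('top',d,np.c_[u,v]),np.c_[u,v]
box=np.zeros((480,640),bool);box[195:315,185:300]=1
H,S,V=[hsv[...,i].astype(int) for i in range(3)]
blue=(H>105)&(H<130)&(S>180)&(V>60)&box
P,_=pts(blue);print('blue',len(P),np.percentile(P[:,2],[2,10,50,90,98]).round(4))
fl=P[P[:,2]<0.012];r=cv2.minAreaRect((P[:,:2]*1000).astype(np.float32));print('rect blue',r);b=cv2.boxPoints(r);print(b)
top=P[P[:,2]>0.025];print('rim',cv2.minAreaRect((top[:,:2]*1000).astype(np.float32)))
blk=(V<60)&box;blk[:275]=0;blk[:,235:]=0;P,uv=pts(blk&(S<160));Q=P[P[:,2]>0.035];print('black',len(P),len(Q))
for z0 in np.arange(.03,.11,.01):
    q=P[(P[:,2]>z0)&(P[:,2]<z0+.01)]
    if len(q):print(round(z0,3),len(q),q.mean(0).round(4))
t=np.zeros((480,640),bool);t[190:335,360:510]=1;P,_=pts(t);rim=P[(P[:,2]>0.068)&(P[:,2]<.082)];r=cv2.minAreaRect((rim[:,:2]*1000).astype(np.float32));print('tub',r,rim[:,2].mean())
br=(H<20)&(S>80)&(V<170)&box;n,l,s,c=cv2.connectedComponentsWithStats(br.astype(np.uint8))
for i in range(1,n):
    if s[i,4]>60:
        q=cloud('top',d,np.argwhere(l==i)[:,::-1]);print('lump',c[i].round(),q.mean(0).round(3),q[:,2].max().round(3))
for nm,uv in dict(case1=(103,130),case2=(203,182),case3=(125,323),case_mid=(150,200),vial=(334,152),tape=(243,138),pink=(330,264),drawer=(230,95),marker=(330,375)).items():print(nm,cloud('top',d,[uv]).round(3))
E
python3 m.py; python3 -c "
from h import *
p=np.load('/tmp/top.npz')['p'][190:330,180:360];cv2.imwrite('pics/crop0.png',cv2.resize(p[:,:,::-1],None,fx=4,fy=4,interpolation=2))"
```

```text
blue 4253 [-0.0009  0.0005  0.0031  0.0336  0.036 ]
rect blue ((552.2384033203125, -190.41441345214844), (118.47026062011719, 134.74407958984375), 60.97911834716797)
[[ 464.58878 -209.52808]
 [ 582.4148  -274.89624]
 [ 639.88806 -171.30075]
 [ 522.062   -105.93259]]
rim ((553.5829467773438, -191.1603240966797), (118.47026062011719, 131.66896057128906), 60.97911834716797)
black 479 453
0.03 26 [ 0.5005 -0.1641  0.0376]
0.04 48 [ 0.4994 -0.1631  0.0455]
0.05 63 [ 0.4936 -0.1601  0.0546]
0.06 59 [ 0.4896 -0.1571  0.0646]
0.07 65 [ 0.4848 -0.1547  0.0745]
0.08 63 [ 0.4801 -0.1521  0.0845]
0.09 110 [ 0.4729 -0.1461  0.0962]
0.1 21 [ 0.4719 -0.1462  0.101 ]
tub ((539.3710327148438, -484.55462646484375), (177.8228759765625, 176.7668914794922), 81.27740478515625) 0.0747043027423688
lump [254. 243.] [ 0.574 -0.212  0.031] 0.955
lump [218. 263.] [ 0.542 -0.156  0.029] 0.955
lump [248. 280.] [ 0.517 -0.203  0.027] 0.955
case1 [[0.742 0.012 0.061]]
case2 [[ 0.675 -0.127  0.001]]
case3 [[ 0.452 -0.013  0.014]]
case_mid [[ 0.635 -0.061  0.065]]
vial [[ 0.706 -0.335  0.073]]
tape [[ 0.742 -0.193  0.02 ]]
pink [[ 0.541 -0.329  0.022]]
drawer [[ 0.808 -0.173  0.031]]
marker [[ 0.37  -0.328  0.014]]
```

View pics/crop0.png

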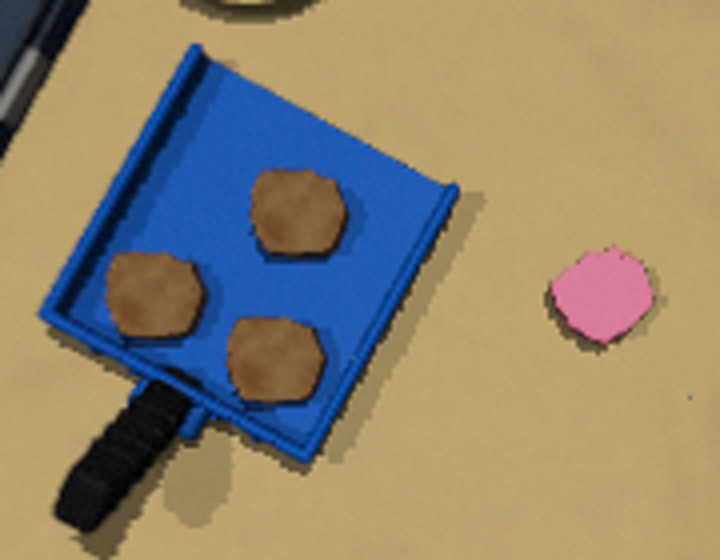

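Look-alikes (top view): the blue case (110,225) could pass for the scoop. The pink lump (330,264) and the loose brown stone (588,235) could pass for the concretions. The crop shows the blue scoop at (243,253), with its black grip at (210,303) and three brown lumps in it, so that is the one I will use. The grip should be at about (0.477, -0.149, 0.067), with the scoop yawed -29°. The tub centre is at (0.539, -0.485), rim height 0.0747.

Call:
{"name": "send_rows", "arguments": {
  "targets": [
    [0.6,0.037,-0.03,0,-0.026],
    [0.6,0.037,-0.03,0,-0.026],
    [0.6,0.037,-0.03,0,-0.026],
    [0.6,0.037,-0.03,0,-0.026],
    [0.6,0.037,-0.03,0,-0.026]
  ],
  "grip_force": 60
}}

```text
time: 0.6
tool_pos: [0.3274, 0.3541, 0.2265]
tool_rot: [-3.141, -0.0, 2.738]
contact_force: [0.1, 1.2, 0.0]
opening: 0.0577
grip_force: 0.0
```

Call:
{"name": "send_rows", "arguments": {
  "targets": [
    [0.6,0.037,-0.03,0,-0.026],
    [0.6,0.037,-0.03,0,-0.026],
    [0.6,0.037,-0.03,0,-0.026],
    [0.6,0.037,-0.03,0,-0.026],
    [0.6,0,-0.045,0,0]
  ]
}}

```text
time: 1.1
tool_pos: [0.478, 0.1893, 0.2257]
tool_rot: [3.141, 0.001, 2.633]
contact_force: [0.4, -0.6, 0.8]
opening: 0.0551
grip_force: 0.0
```

Call:
{"name": "send_rows", "arguments": {
  "targets": [
    [0.6,0,-0.045,0,0],
    [0.6,0,-0.045,0,0],
    [0.6,0,-0.045,0,0],
    [0.6,0,-0.045,0,0],
    [0.6,0,-0.045,0,0]
  ]
}}

```text
time: 1.6
tool_pos: [0.4739, -0.0361, 0.2265]
tool_rot: [3.142, -0.0, 2.635]
contact_force: [0.6, -0.5, -0.6]
opening: 0.0552
grip_force: 0.0
```

Call:
{"name": "send_rows", "arguments": {
  "targets": [
    [0.6,0,-0.045,0,0],
    [0.6,0,0,0,0],
    [0.6,0,0,0,0]
  ]
}}

```text
time: 1.9
tool_pos: [0.4741, -0.0801, 0.2263]
tool_rot: [3.141, -0.001, 2.632]
contact_force: [0.6, 1.0, -0.1]
opening: 0.0553
grip_force: 0.0
```

Call:
{"name": "send_rows", "arguments": {
  "targets": [
    [0.6,0.003,-0.035,0,0],
    [0.6,0,-0.034,0,0],
    [0.6,0,0,-0.04,0],
    [0.6,0,0,0,0]
  ]
}}

```text
time: 2.3
tool_pos: [0.475, -0.1463, 0.1829]
tool_rot: [3.142, -0.009, 2.635]
contact_force: [-0.3, 0.5, -0.4]
opening: 0.0549
grip_force: 0.0
```

```bash
python3 - <<'E'
from h import *
o=observe();print(o['tool_pos'],o['tool_rot'])
p,d=shot('wrist');cv2.imwrite('pics/w1.png',p[:,:,::-1])
p,d=shot('top');cv2.imwrite('pics/t1.png',p[150:350,150:400,::-1])
c=calibration('wrist');T=np.array(c['hand_eye']);print(T.round(3),c['k1'])
# project grasp axis points
K=np.array(c['intrinsics'])
from scipy.spatial.transform import Rotation as R
Rt=R.from_euler('xyz',o['tool_rot']).as_matrix();t=np.array(o['tool_pos'])
for W in([.477,-.149,.067],[.4617,-.1407,.0965]):
    q=np.linalg.inv(T)@np.r_[Rt.T@(np.array(W)-t),1];a,b=q[0]/-q[2],-q[1]/-q[2];s=1+c['k1']*(a*a+b*b);print(K[0,0]*a*s+K[0,2],K[1,1]*b*s+K[1,2])
E
```

```text
[ 0.47499681 -0.14627499  0.18291112] [ 3.14154482 -0.0091484   2.63520741]
[[ 0.001  0.965  0.262  0.07 ]
 [ 1.    -0.001 -0.     0.   ]
 [ 0.     0.262 -0.965 -0.157]
 [ 0.     0.     0.     1.   ]] -0.025391381891801502
315.5025383691967 235.2160570339291
314.97523952549204 219.7467339245814
```

View pics/w1.png

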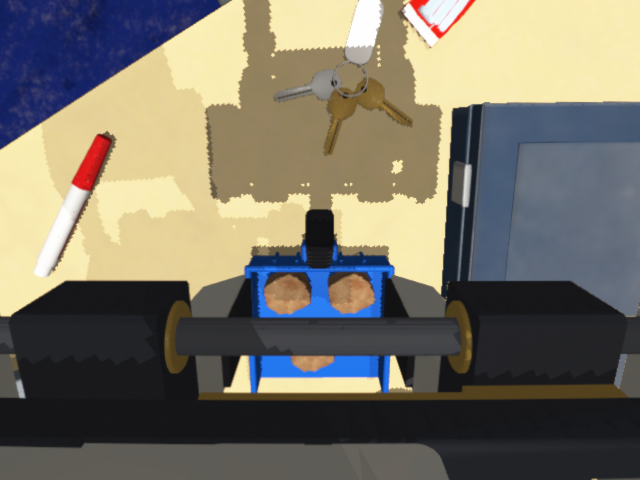

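The wrist view shows the black post at (320,238), centred between the fingers to within about 3 mm, with the rear wall square to the tool. Descending.

Call:
{"name": "send_rows", "arguments": {
  "targets": [
    [0.6,0.001,0.002,-0.045,0],
    [0.6,0,0,-0.04,0],
    [0.6,0,0,-0.03,0],
    [0.6,0,0,-0.01,0],
    [0.6,0,0,0,0]
  ]
}}

```text
time: 2.9
tool_pos: [0.4788, -0.1456, 0.062]
tool_rot: [3.141, -0.001, 2.636]
contact_force: [-0.0, -0.1, 0.1]
opening: 0.0551
grip_force: 0.0
```

Call:
{"name": "send_rows", "arguments": {
  "targets": [
    [0.6,0,0,0,0]
  ]
}}

```text
time: 3.0
tool_pos: [0.4798, -0.1465, 0.0636]
tool_rot: [3.141, 0.003, 2.636]
contact_force: [-0.6, -0.8, 0.4]
opening: 0.055
grip_force: 0.0
```

Call:
{"name": "send_rows", "arguments": {
  "targets": [
    [0.6,-0.001,0,-0.014,0],
    [0.6,0,0,0,0],
    [0,0,0,0,0],
    [0,0,0,0,0],
    [0,0,0,0,0]
  ],
  "grip_force": 60
}}

```text
time: 3.5
tool_pos: [0.4779, -0.1466, 0.0486]
tool_rot: [3.141, 0.001, 2.635]
contact_force: [0.1, -0.2, -0.5]
opening: 0.0351
grip_force: 0.0
```

Call:
{"name": "send_rows", "arguments": {
  "targets": [
    [0,0,0,0,0],
    [0,0,0,0,0],
    [0,0,0,0,0]
  ]
}}

```text
time: 3.8
tool_pos: [0.4775, -0.1464, 0.0479]
tool_rot: [3.141, 0.0, 2.635]
contact_force: [0.1, 0.2, 2.4]
opening: 0.0174
grip_force: 60.0
```

Call:
{"name": "send_rows", "arguments": {
  "targets": [
    [0,0,0,0.01,0],
    [0,0,0,0.01,0],
    [0,0,0,0.01,0],
    [0,0,0,0,0]
  ]
}}

```text
time: 4.2
tool_pos: [0.4783, -0.1468, 0.0794]
tool_rot: [3.141, 0.003, 2.635]
contact_force: [-0.2, -0.4, -4.4]
opening: 0.0179
grip_force: 60.0
```

```bash
cat > tilt.py <<'E'
from h import *
import sys
p,d=shot('scene');q,e=shot('top')
cv2.imwrite(f'pics/{sys.argv[1]}.png',np.hstack([cv2.resize(p[:,:,::-1],(400,300)),cv2.resize(q[:,:,::-1],(400,300))]))
for n,(p,d) in dict(scene=(p,d),top=(q,e)).items():
    hsv=cv2.cvtColor(p,cv2.COLOR_RGB2HSV).astype(int);H,S,V=hsv[...,0],hsv[...,1],hsv[...,2]
    m=((H>105)&(H<130)&(S>180)&(V>60)&(d>0)).astype(np.uint8)
    v,u=np.nonzero(m);P=cloud(n,d,np.c_[u,v]);P=P[(P[:,0]>.35)&(P[:,0]<.8)&(P[:,1]>-.7)&(P[:,1]<0)&(P[:,2]>-.01)&(P[:,2]<.35)]
    if len(P)<100: print(n,'few',len(P));continue
    # floor: ransac plane
    rng=np.random.default_rng(0);best=None
    for _ in range(500):
        a,b,c=P[rng.choice(len(P),3,False)];nn=np.cross(b-a,c-a);L=np.linalg.norm(nn)
        if L<1e-5:continue
        nn/=L;nn*=np.sign(nn[2]);k=abs((P-a)@nn)<.002
        if best is None or k.sum()>best.sum():best=k
    I=P[best];cc=I.mean(0);nn=np.linalg.svd(I-cc,full_matrices=False)[2][2];nn*=np.sign(nn[2])
    print(n,len(P),best.sum(),'n',nn.round(3),'tilt',np.degrees(np.arccos(nn[2])).round(1),'lean yaw',np.degrees(np.arctan2(nn[1],nn[0])).round(),'z',P[:,2].min().round(3),P[:,2].max().round(3))
E
python3 tilt.py k1
```

```text
scene 2243 730 n [0.481 0.876 0.02 ] tilt 88.8 lean yaw 61.0 z 0.025 0.07
top 4520 2790 n [-0.003  0.     1.   ] tilt 0.1 lean yaw 179.0 z 0.027 0.159
```

View pics/k1.png

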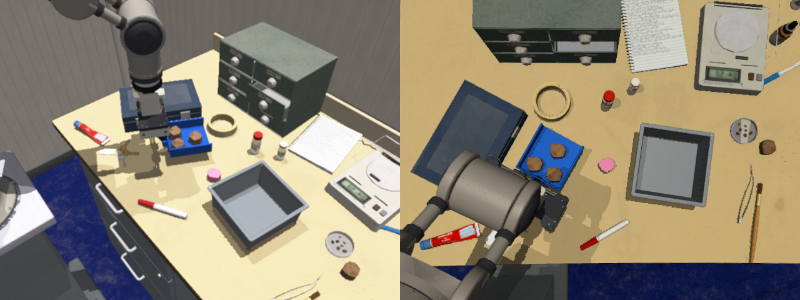

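Call:
{"name": "send_rows", "arguments": {
  "targets": [
    [0,0,0,0.01,0],
    [0,0,0,0.02,0],
    [0,0,0,0.02,0],
    [0,0,0,0.02,0],
    [0,0,0,0.02,0]
  ]
}}

```text
time: 4.8
tool_pos: [0.4771, -0.1462, 0.1688]
tool_rot: [3.142, -0.001, 2.635]
contact_force: [1.2, -0.2, -5.0]
opening: 0.0178
grip_force: 60.0
```

Call:
{"name": "send_rows", "arguments": {
  "targets": [
    [0,0,-0.01,0.02,0.02],
    [0,0,-0.015,0.02,0.02],
    [0,0,-0.02,0.01,0.02],
    [0,0,-0.02,0,0.02],
    [0,0,-0.02,0,0.02]
  ]
}}

```text
time: 5.3
tool_pos: [0.4772, -0.232, 0.2184]
tool_rot: [-3.142, 0.0, 2.736]
contact_force: [0.3, 0.3, -4.7]
opening: 0.0178
grip_force: 60.0
```

Call:
{"name": "send_rows", "arguments": {
  "targets": [
    [0,0,-0.02,0,0.02],
    [0,0,-0.02,0,0.02],
    [0,0,-0.02,0,0.02],
    [0,0,-0.02,0,0.02],
    [0,0,-0.02,0,0.02]
  ]
}}

```text
time: 5.8
tool_pos: [0.477, -0.332, 0.2177]
tool_rot: [3.141, -0.001, 2.836]
contact_force: [-0.2, 0.2, -4.4]
opening: 0.0175
grip_force: 60.0
```

Call:
{"name": "send_rows", "arguments": {
  "targets": [
    [0,0,-0.02,0,0.02],
    [0,0,-0.02,0,0.02],
    [0,0,-0.02,0,0.02],
    [0,0,-0.02,0,0.02],
    [0,0,-0.02,0,0.02]
  ]
}}

```text
time: 6.3
tool_pos: [0.477, -0.432, 0.2176]
tool_rot: [3.141, -0.001, 2.936]
contact_force: [-0.3, -0.5, -4.0]
opening: 0.0178
grip_force: 60.0
```

Call:
{"name": "send_rows", "arguments": {
  "targets": [
    [0,0,-0.015,0,0.02],
    [0,0,-0.01,0,0.02],
    [0,0,-0.005,0,0.014],
    [0,0,0,0,0],
    [0,0,0,0,0]
  ]
}}

```text
time: 6.8
tool_pos: [0.4775, -0.4607, 0.2177]
tool_rot: [3.141, -0.0, 2.989]
contact_force: [-0.2, -0.1, -4.9]
opening: 0.0179
grip_force: 60.0
```

```bash
python3 tilt.py k2
```

```text
scene 1711 888 n [0.147 0.989 0.024] tilt 88.6 lean yaw 82.0 z 0.171 0.207
top 4353 3365 n [ 0.002 -0.001  1.   ] tilt 0.1 lean yaw -19.0 z 0.168 0.303
```

View pics/k2.png

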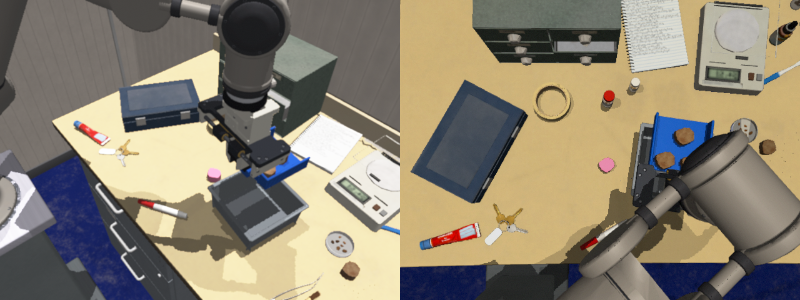

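Call:
{"name": "send_rows", "arguments": {
  "targets": [
    [0,-0.006,-0.007,-0.006,0],
    [0,-0.006,-0.006,-0.006,0],
    [0,0,0,0,0],
    [0,0,0,0,0]
  ],
  "grip_force": 40
}}

```text
time: 7.3
tool_pos: [0.4649, -0.4746, 0.2053]
tool_rot: [3.141, -0.001, 2.988]
contact_force: [0.3, 0.2, -4.3]
opening: 0.0177
grip_force: 40.0
```

Call:
{"name": "send_rows", "arguments": {
  "targets": [
    [0,0,0,0,0],
    [0,0,0,0,0],
    [0,0,0,0,0]
  ],
  "grip_force": 25
}}

```text
time: 7.6
tool_pos: [0.4656, -0.4743, 0.206]
tool_rot: [-3.141, 0.0, 2.989]
contact_force: [0.5, 0.4, -4.8]
opening: 0.0177
grip_force: 25.0
```

```bash
python3 tilt.py k3;python3 -c "
from h import *
print(observe())"
```

```text
scene 1667 863 n [0.143 0.989 0.024] tilt 88.6 lean yaw 82.0 z 0.159 0.315
top 4593 3488 n [0.006 0.005 1.   ] tilt 0.5 lean yaw 42.0 z 0.156 0.292
{'time': 7.7, 'qpos': array([-9.09909034e-01,  6.20100421e-01,  1.12302802e+00,  8.67719022e-05,
        1.39832619e+00, -2.32818563e+00]), 'qvel': array([-3.91432773e-04,  1.42660523e-03, -8.07449150e-04, -3.94840271e-05,
       -5.98912856e-05,  3.00604538e-04]), 'joint_efforts': array([-1.77864544e-02, -6.13654518e+01, -2.76254600e+01,  1.70816998e-01,
       -2.24926821e-01,  3.79347039e-04]), 'tool_pos': array([ 0.46558293, -0.47428796,  0.20586957]), 'tool_rot': array([-3.14155995e+00,  1.59021617e-04,  2.98905804e+00]), 'contact_force': array([-0.33125947,  0.08464103, -4.57692697]), 'torque': array([0.01492522, 0.36994703, 0.01031935]), 'grip_force': 24.99892920255661, 'opening': 0.0178798209404728}
```

Call:
{"name": "send_rows", "arguments": {
  "targets": [
    [0,0,0,0,0],
    [0,0,0,0,0],
    [0,0,0,0,0]
  ],
  "grip_force": 18
}}

```text
time: 8.0
tool_pos: [0.4654, -0.4743, 0.2056]
tool_rot: [3.141, -0.0, 2.989]
contact_force: [-0.1, -0.1, -4.7]
opening: 0.0177
grip_force: 18.0
```

```bash
python3 tilt.py k4|tail -1
```

```text
top 2529 1923 n [ 0.39  -0.059  0.919] tilt 23.2 lean yaw -9.0 z 0.024 0.277
```

Call:
{"name": "send_rows", "arguments": {
  "targets": [
    [0,0,0,0,0],
    [0,0,0,0,0],
    [0,0,0,0,0]
  ],
  "grip_force": 13
}}

```text
time: 8.4
tool_pos: [0.4655, -0.4744, 0.2058]
tool_rot: [3.142, 0.0, 2.989]
contact_force: [-0.5, 0.3, -4.8]
opening: 0.0178
grip_force: 13.0
```

```bash
python3 tilt.py k5|tail -1
```

```text
top 2522 1893 n [ 0.391 -0.055  0.919] tilt 23.3 lean yaw -8.0 z 0.028 0.296
```

View pics/k5.png

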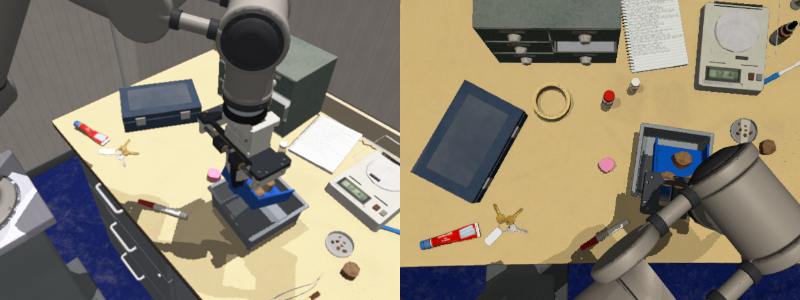

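```bash
python3 -c "
from h import *
print(observe()['torque'])
f=np.load('/tmp/top.npz');p,d=f['p'],f['d'];hsv=cv2.cvtColor(p,cv2.COLOR_RGB2HSV).astype(int);H,S,V=[hsv[...,i] for i in range(3)]
m=((H>105)&(H<130)&(S>180)&(V>60)&(d>0));m[:,:400]=0;v,u=np.nonzero(m);P=cloud('top',d,np.c_[u,v]);P=P[(P[:,1]<-.35)&(P[:,1]>-.6)&(P[:,0]<.72)]
w=np.array([np.cos(-.151),np.sin(-.151)]);s=(P[:,:2]-[.4655,-.4744])@w
for a in np.arange(0.02,.17,.02):
    q=P[(s>a)&(s<a+.02)]
    if len(q):print(a.round(2),len(q),q[:,2].min().round(3),np.median(q[:,2]).round(3),q[:,2].max().round(3))
"
```

```text
[0.07652597 0.25282781 0.01271435]
0.02 3 0.296 0.512 0.513
0.04 515 0.124 0.129 0.51
0.06 676 0.113 0.123 0.161
0.08 651 0.107 0.113 0.153
0.1 610 0.1 0.107 0.147
0.12 19 0.028 0.133 0.136
```

Call:
{"name": "send_rows", "arguments": {
  "targets": [
    [0,0,0,0,0],
    [0,0,0,0,0],
    [0,0,0,0,0]
  ],
  "grip_force": 9.5
}}

```text
time: 8.8
tool_pos: [0.4654, -0.4744, 0.2059]
tool_rot: [-3.141, 0.0, 2.989]
contact_force: [-0.9, -0.4, -4.1]
opening: 0.018
grip_force: 9.5
```

```bash
python3 tilt.py k6|tail -1;python3 -c "
from h import *
print(observe()['torque'])"
```

```text
top 321 245 n [ 0.755 -0.137  0.641] tilt 50.1 lean yaw -10.0 z 0.081 0.309
[ 0.00338112  0.03627505 -0.01192584]
```

Call:
{"name": "send_rows", "arguments": {
  "targets": [
    [0,0,0,0,0],
    [0,0,0,0,0],
    [0,0,0,0,0]
  ]
}}

```text
time: 9.2
tool_pos: [0.4656, -0.4745, 0.2061]
tool_rot: [-3.141, 0.001, 2.989]
contact_force: [0.9, -0.5, -2.5]
opening: 0.0182
grip_force: 9.5
```

```bash
python3 tilt.py k7|tail -1;python3 -c "
from h import *
o=observe();print(o['torque'],o['contact_force'])"
```

```text
top 330 245 n [ 0.763 -0.13   0.633] tilt 50.8 lean yaw -10.0 z 0.081 0.307
[0.01439759 0.01435015 0.01230754] [-0.18676158 -0.55221599 -1.51487533]
```

View pics/k7.png

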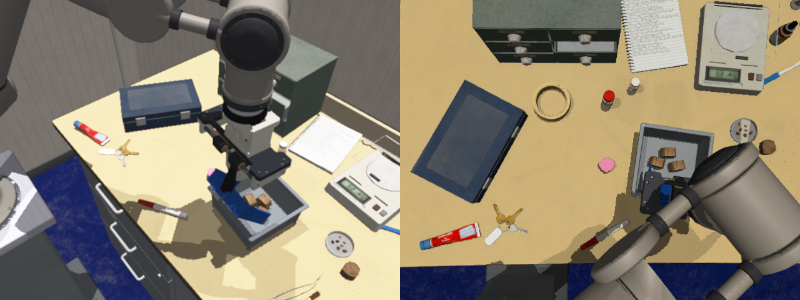

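All three lumps lie in the tub, around (664,160) in the right half of the picture, and the scoop is empty (force about 1.7 N). I'll hold it firmly, lift it, and carry it back to its original free spot.

Call:
{"name": "send_rows", "arguments": {
  "targets": [
    [0,0,0,0,0],
    [0,0,0,0,0],
    [0,0,0,0.01,0],
    [0,0,0,0.02,0],
    [0,0,0,0.02,0]
  ],
  "grip_force": 30
}}

```text
time: 9.8
tool_pos: [0.4654, -0.4743, 0.2569]
tool_rot: [3.141, -0.0, 2.989]
contact_force: [0.1, -0.5, -1.9]
opening: 0.018
grip_force: 30.0
```

Call:
{"name": "send_rows", "arguments": {
  "targets": [
    [0,0,0,0.01,0],
    [0,0.01,0.02,0,-0.03],
    [0,0.01,0.03,0,-0.03],
    [0,0.01,0.03,0,-0.03],
    [0,0.01,0.03,0,-0.03]
  ]
}}

```text
time: 10.3
tool_pos: [0.5056, -0.3633, 0.2658]
tool_rot: [3.141, -0.0, 2.867]
contact_force: [0.6, 0.2, -1.7]
opening: 0.0178
grip_force: 30.0
```

Call:
{"name": "send_rows", "arguments": {
  "targets": [
    [0,0.01,0.03,0,-0.04],
    [0,0.01,0.03,0,-0.04],
    [0,0.01,0.03,0,-0.04],
    [0,0.01,0.03,0,-0.04],
    [0,0.01,0.025,0,-0.04]
  ]
}}

```text
time: 10.8
tool_pos: [0.5557, -0.2177, 0.2661]
tool_rot: [3.141, 0.0, 2.668]
contact_force: [0.8, 0.1, -1.2]
opening: 0.0183
grip_force: 30.0
```

Call:
{"name": "send_rows", "arguments": {
  "targets": [
    [0,0.01,0.018,0,-0.034],
    [0,0.005,0,-0.04,0],
    [0,0,0,-0.04,0],
    [0,0,0,0,0],
    [0,0,0,0,0]
  ]
}}

```text
time: 11.3
tool_pos: [0.5705, -0.2015, 0.1864]
tool_rot: [3.142, -0.001, 2.635]
contact_force: [0.2, -0.6, -1.3]
opening: 0.0182
grip_force: 30.0
```

```bash
python3 tilt.py k8;python3 -c "
from h import *
o=observe();print(o['torque'],o['contact_force'],o['tool_pos'],o['tool_rot'])"
```

```text
scene 2014 808 n [0.5   0.866 0.008] tilt 89.5 lean yaw 60.0 z 0.049 0.18
top few 47
[-0.01084031 -0.05316989 -0.04517986] [ 0.36768677 -0.39906823 -1.22396633] [ 0.5715729  -0.20223878  0.18836224] [3.14134622 0.00422068 2.63443766]
```

View pics/k8.png

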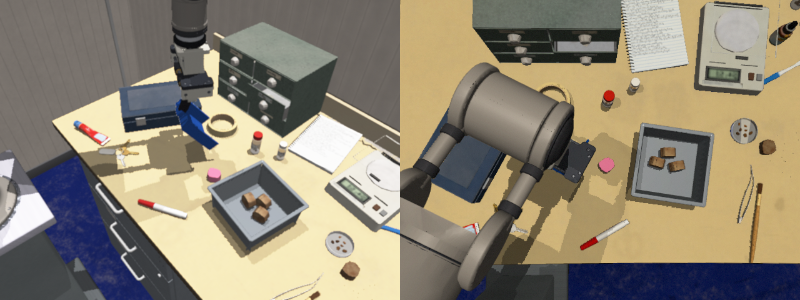

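Call:
{"name": "send_rows", "arguments": {
  "targets": [
    [0,0,0,-0.02,0],
    [0,0,0,-0.02,0],
    [0,0,0,-0.008,0],
    [0,0,0,0,0],
    [0,0,0,0,0]
  ],
  "grip_force": 10
}}

```text
time: 11.9
tool_pos: [0.5712, -0.202, 0.1395]
tool_rot: [3.141, 0.003, 2.635]
contact_force: [0.0, -0.8, -1.5]
opening: 0.0177
grip_force: 10.0
```

Call:
{"name": "send_rows", "arguments": {
  "targets": [
    [0,-0.0105,0.006,-0.0045,0],
    [0,-0.0105,0.006,-0.0045,0],
    [0,-0.011,0.006,-0.007,0],
    [0,-0.011,0.006,-0.007,0],
    [0,0,0,0,0]
  ]
}}

```text
time: 12.4
tool_pos: [0.5267, -0.177, 0.1154]
tool_rot: [3.142, -0.0, 2.635]
contact_force: [-0.5, 1.1, -2.2]
opening: 0.018
grip_force: 10.0
```

```bash
python3 tilt.py k9;python3 -c "
from h import *
o=observe();print(o['torque'],o['contact_force'],o['tool_pos'],o['tool_rot'])"
```

```text
scene 2515 1037 n [ 0.446 -0.231  0.864] tilt 30.2 lean yaw -27.0 z 0.004 0.107
top 1922 1409 n [ 0.437 -0.249  0.864] tilt 30.2 lean yaw -30.0 z -0.0 0.075
[-0.00326554  0.04856653 -0.0638108 ] [ 0.14303824 -0.43632614 -1.28328791] [ 0.52823326 -0.17783251  0.11576457] [3.14138116e+00 1.84823139e-03 2.63473505e+00]
```

View pics/k9.png

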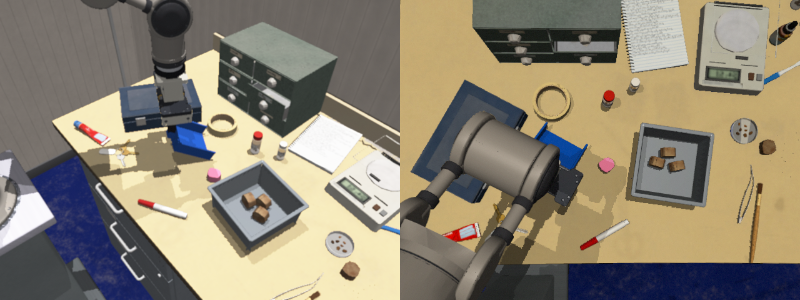

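The scoop tilt is 30°, as the arc predicts, with the nose on the worktop. I'll finish the arc.

Call:
{"name": "send_rows", "arguments": {
  "targets": [
    [0,-0.01,0.005,-0.009,0],
    [0,-0.01,0.005,-0.009,0],
    [0,-0.008,0.0045,-0.011,0],
    [0,-0.008,0.0045,-0.011,0],
    [0,-0.005,0.0025,-0.008,0]
  ]
}}

```text
time: 13.0
tool_pos: [0.4873, -0.1563, 0.067]
tool_rot: [3.141, 0.002, 2.635]
contact_force: [0.3, 0.6, -0.5]
opening: 0.0182
grip_force: 10.0
```

Call:
{"name": "send_rows", "arguments": {
  "targets": [
    [0,-0.005,0.0025,-0.008,0],
    [0,-0.003,0.0015,-0.007,0],
    [0,-0.003,0.0015,-0.006,0],
    [0,0,0,0,0],
    [0,0,0,0,0]
  ]
}}

```text
time: 13.5
tool_pos: [0.4753, -0.1504, 0.0455]
tool_rot: [-3.142, -0.001, 2.635]
contact_force: [-0.1, -0.2, -1.5]
opening: 0.0181
grip_force: 10.0
```

```bash
python3 tilt.py k10;python3 -c "
from h import *
o=observe();print(o['torque'],o['contact_force'],o['tool_pos'],o['tool_rot'])"
```

```text
scene 3209 1562 n [-0.055  0.037  0.998] tilt 3.8 lean yaw 146.0 z 0.001 0.045
top 5737 3763 n [-0.056  0.034  0.998] tilt 3.7 lean yaw 148.0 z -0.001 0.125
[0.01705729 0.15311885 0.00090352] [ 0.07371634 -0.5609976  -1.28349287] [ 0.47542139 -0.15048345  0.04556986] [-3.14157894e+00 -3.69891704e-04  2.63472327e+00]
```

Call:
{"name": "send_rows", "arguments": {
  "targets": [
    [0.25,0,0,0,0],
    [0.4,0,0,0,0],
    [0.5,0,0,0,0],
    [0.6,0,0,0,0],
    [0.6,0,0,0,0]
  ]
}}

```text
time: 14.1
tool_pos: [0.4755, -0.1504, 0.0458]
tool_rot: [3.142, 0.0, 2.635]
contact_force: [0.8, 0.1, 0.1]
opening: 0.0503
grip_force: 0.0
```

Call:
{"name": "send_rows", "arguments": {
  "targets": [
    [0.6,0,0,0,0],
    [0.6,0,0,0.02,0],
    [0.6,0,0,0.04,0],
    [0.6,0,0,0.04,0],
    [0.6,0,0,0.04,0]
  ]
}}

```text
time: 14.6
tool_pos: [0.4751, -0.1502, 0.1872]
tool_rot: [3.142, -0.0, 2.635]
contact_force: [0.7, 0.8, 0.0]
opening: 0.0553
grip_force: 0.0
```

Call:
{"name": "send_rows", "arguments": {
  "targets": [
    [0.6,0,0,0.04,0],
    [0.6,0,0.03,0.02,0],
    [0.6,0,0.04,0,0],
    [0.6,0,0.04,0,0],
    [0.6,0,0,0,0]
  ]
}}

```text
time: 15.1
tool_pos: [0.4749, -0.0367, 0.2461]
tool_rot: [3.14, -0.0, 2.639]
contact_force: [0.0, -0.7, -0.9]
opening: 0.0553
grip_force: 0.0
```

```bash
python3 tilt.py k11; python3 - <<'E'
from h import *
f=np.load('/tmp/top.npz');p,d=f['p'],f['d'];o=observe();print(o['contact_force'],o['tool_pos'],o['time'])
t=np.zeros((480,640),bool);t[190:335,360:510]=1
v,u=np.nonzero(t&(d>0));P=cloud('top',d,np.c_[u,v]);rim=P[(P[:,2]>0.068)&(P[:,2]<.082)];print('tub',cv2.minAreaRect((rim[:,:2]*1000).astype(np.float32)),rim[:,2].mean())
hsv=cv2.cvtColor(p,cv2.COLOR_RGB2HSV).astype(int)
br=((hsv[...,0]<20)&(hsv[...,1]>80)&t).astype(np.uint8);n,l,s,c=cv2.connectedComponentsWithStats(br)
for i in range(1,n):
    if s[i,4]>40:
        q=cloud('top',d,np.argwhere(l==i)[:,::-1]);print('lump',s[i,4],np.median(q,0).round(3),np.percentile(q[:,2],98).round(3))
for nm,uv in dict(vial=(334,152),tape=(243,138),marker=(330,375)).items():print(nm,cloud('top',d,[uv]).round(3))
E
```

```text
scene 3398 1620 n [0.    0.004 1.   ] tilt 0.2 lean yaw 85.0 z -0.002 0.041
top 5737 3713 n [0.001 0.002 1.   ] tilt 0.2 lean yaw 66.0 z -0.003 0.041
[ 0.47974207 -0.46372265 -0.141155  ] [ 0.4754029  -0.03992619  0.24584805] 15.2
tub ((539.39990234375, -484.53704833984375), (177.74331665039062, 176.90933227539062), 81.25933074951172) 0.07466402561625518
lump 364 [ 0.572 -0.481  0.035] 0.04
lump 371 [ 0.547 -0.453  0.035] 0.04
lump 342 [ 0.538 -0.501  0.036] 0.04
vial [[ 0.707 -0.335  0.07 ]]
tape [[ 0.742 -0.193  0.019]]
marker [[ 0.37  -0.329  0.014]]
```

View pics/k11.png

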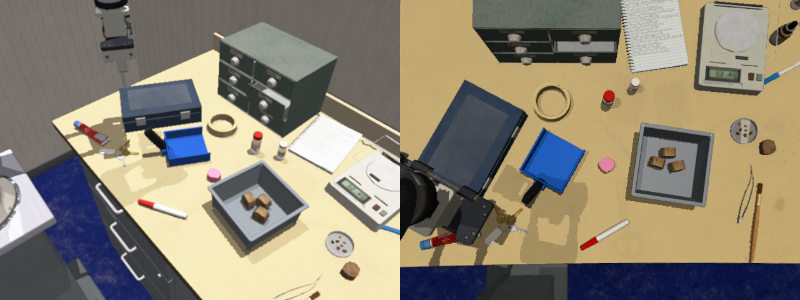

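The empty scoop stands flat at (552,162) in the right half of the picture, with a tilt of 0.2°. The three lumps are in the tub, and the tub, vial, tape and marker have not moved. Handing in.

```bash
python3 -c "
from cell import hand_in
print(hand_in())"
```

```text
the job is handed in; nothing more can be done
None
```

I handed in the job at about 15 s: all three concretions are in the tub, the empty scoop stands upright on the worktop, and the tub and bystanders are where they began; no verdict was returned.

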